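# Snap the grease coupler onto the slicer bearing's tilted nipple and hold it pressed

## Robot

A 6-joint arm with a two-finger parallel gripper is mounted at the origin on a cart in front of the work surface, level with it; the furniture and walls round the work are solid. World frame = base frame: x ahead of the robot, y to its left, z up, the work surface at z = 0. Lengths are in mm, angles in rad, forces in N, time in s.
With the tool pointing down it reaches from about 275 to 750 mm from the base axis. Payload 10.2 kg.
Tool frame: the origin (TCP) lies at the very end of the fingers, on their centre line; the grasp point (between the pads) lies 19 mm behind it (ctrl.hold_point_z is the distance from the TCP to the grasp point, in mm); z points along the fingers, y is the direction in which the jaws open and shut (so a half turn about z gives the same grasp; the last joint's range is limited). The gripper opens to 85 mm and grips with 20 to 120 N. Pads are 22 mm wide; open, the fingers measure 114 mm over their backs; the gripper's body (76 mm by 85 mm) begins 54 mm behind the grasp point. The pads swing forward as they close: fully open they stand 13 mm farther back than shut.
Start: joints at [0.971, 0.313, 1.498, -0, 1.331, -0.223], TCP at [193.185, 488.171, 201.894] pointing down, gripper open.
Joint ranges: [-2.94, 2.94], [-0.97, 2.17], [0.19, 2.56], [-1.23, 4.37], [0.02, 3.11], [-2.88, 2.88]. Speed limits (rad/s): [2.39, 2.39, 3.01, 3.14, 3.14, 3.14].

## Interface

Orientations are given as a unit quaternion [w, x, y, z].
In Python, from rig import readout, cams, workorder, spotter, ctrl gives the robot as it stands.
- The arm moves only by the tool step_arm, never from a script. Its argument "plan" is text: rows parted by semicolons, each of 5 numbers parted by spaces: the shift along the tool's x, y, z in cm, then the turn about the tool's z in degrees, then the opening in per cent of the stroke, from 0 (shut) to 100 (fully open). In form: x y z twist gripper; .... A call has 1 to 10 rows; each row is the pose to reach, as a shift and turn from the pose commanded when the call began, along the tool's axes at that moment; what a row does not reach only later rows make up. A row lasts 1/10 s, in which the tool goes at most 50 mm and 8.59 degrees, less where a joint would pass 70% of its speed; a pose out of reach is approached as far as the arm can. A call with a gripper value outside its range is refused whole. The fingers move at their own pace and stop on an object; "grip_force" is the grip in N (left out, the last holds). Time passes only in rows, so rows that repeat a pose let the fingers close. It gives the time, the measured TCP pose, the force and the opening at its end, in the units of the state.
- readout.sense(): the state, without advancing time (a new reading comes with each control period).
- cams.capture(name): name is "side" or "top"; returns (picture, depth): 400x640x3 uint8, red, green, blue; 400x640 float32, mm along the optical axis (not along the pixel's ray), 0 where there is no reading.
- cams.camera_info(name): a dict with "vfov" (degrees; the focal length in pixels is half the picture's height over the tangent of half this angle, whatever the lens; pixels are square), "cx", "cy" (the principal point, pixels), "rvec" (rotation vector, rad) and "tvec" (3), from world to camera coordinates, as OpenCV has them. Camera axes: x right, y down, z forward; pixel columns grow to the right and rows downward; lengths in mm; the calibration is good to about 2 mm. A picture is of the moment at which its call begins. camera_info takes no time and is no camera call.
- workorder.finish_job(): hands the job in, once; it reports no verdict.
Trained networks look in the newest picture that a camera, given by its name, has taken for a name from the list of things; names that differ only in an ending like _2 or _b are one class to them, and where a whole thing is asked for, a point or a joint stands for the part that bears it (a point fixed in the world has none). Each returns a list of dicts, best first, with "conf" (0 to 1); they miss things now and then, are a little off and sometimes report something else, mostly with a low value. They report only what shows in the picture. A call takes as long as a camera call. They do not tell look-alikes from the thing itself.
- spotter.regions_of(camera, target): "pixels" (400x640 bool, what is visible of it) and "extent" ([centre column, centre row, width, height] in pixels, round what is visible of it).
The state is a dict: "time_s": time; "joints": joint angles; "dq": joint speeds; "tau": joint torques, N m; "eef_pos": TCP position; "ee_rot": TCP orientation; "force": force on the tool from outside, world axes, zero at the start; "wrist_torque": the same for the moment, N m; "grip_width": opening from 0.0 (shut) to 1.0 (fully open).
Only numpy, scipy, OpenCV 4.12 (cv2) and the standard library are available. Lean on these libraries where they do the work, as an engineer would, in place of code of your own. Each camera call takes 0.05 s, during which the arm holds its last target. There are 200 camera calls.

## Task

The drive bearing of the slicing machine is due for greasing. Take the grease coupler (the piece with the round flange) out of the divided tray, press it squarely onto the bearing's tilted grease nipple until it snaps past the two spring clips, and push it on fully home against the nipple's spring. Finish while still gripping it and holding it pressed home: do not let go; leave the other two pieces in the tray and do not disturb the two jars.

Things in the scene. Friction and masses are not known exactly. Their poses are not given: they have to be found in the camera images.
- coupler_grip (a point): Grease coupler: loose turned steel part, 104 mm tall, 0.18 kg, standing upright, mouth down, in one of three tray compartments. Grip its knurled round stem, 24 mm wide, 54 mm long, above a round flange 44 mm wide whose top is 50 mm above the mouth (fingertips can bear on the flange). Point: on the axis in the stem, 72 mm above the mouth. z: from mouth to stem; x, y arbitrary (it is round).
- coupler_mouth (a point): Centre of the coupler's open mouth (underside of its 25 mm wide nose, blind bore 14 mm wide, 20 mm deep). Axes as coupler_grip. A snap bead 33 mm wide rings it 20 to 30 mm above the mouth; the neck above is 25 mm wide up to the flange's underside at 46 mm.
- fitting: Grease fitting on top of a fixed grey pillow-block bearing (foot 130 x 42 mm): steel seat disc 50 mm wide, the nipple in its middle, a spring clip on each side. Origin: centre of the disc's upper face. z: out along the nipple, the line the coupler goes on along; leans 17 to 35 degrees from vertical to the bearing's robot side, varies, clamped, does not turn. y: from clip to clip, level.
- nipple (a joint): How far the sprung nipple is pressed in, m: 0 free, 0.006 with the coupler fully home (mouth on the seat disc). Spring 4 N at first touch, 10 N at 0.006. The nipple is 10 mm wide with a tapered tip and stands 26 mm above the seat, so the bore's end meets it when the mouth is 6 mm above the seat.
- clip_left (a joint): Outward swing of the spring clip at +y of the fitting, rad: 0 at rest, about 0.08 as the coupler's bead passes. Clips stand 20 mm either side of the nipple; their round ends are centred 36 mm above the seat, top at 40 mm, 27 mm apart. The bead meets them with the mouth about 15 mm above the seat, takes 10 to 15 N to pass, and they have snapped in behind it at about 5 mm.
- clip_right (a joint): Outward swing of the clip at -y of the fitting, same values.
- tray: Fixed aluminium tray 64 x 186 mm, 40 mm high, open at the top, walls and floor 4 mm, three compartments in a row along its y axis (centres at y = -0.061, 0 and 0.061 m), dividers about 35 mm high. Origin: centre of its underside on the counter. Stems stand above the walls; there is room to open fingers along its x axis.
- plug_center (a point): Another loose piece in the tray, to be left there: a short steel plug, 57 mm tall, 30 mm in diameter with a square 40 mm plate 30 to 35 mm up and a 28 mm knob. Point at its centre, half-way up.
- drift_center (a point): Another loose piece in the tray, to be left there: a thin steel rod 12 mm in diameter on a round 38 mm foot, 90 mm tall. Point at its centre, half-way up.
- honey_center (a point): Honey jar, 71 mm wide, 110 mm tall, standing on the counter behind the bearing. Bystander. Point at its centre, half-way up.
- jam_center (a point): Jam jar, 75 mm wide, 112 mm tall, standing on the counter behind the bearing. Bystander. Point at its centre, half-way up.
There are look-alikes about, which are no part of the job. What is shaped like the part that bears coupler_grip but orange is not meant.

How it is judged (in metres and radians):
On the way, in this order (a step that is already met when the one before it is completed fails the run):
1. the coupler is lifted out of the tray in the fingers (height (world z) of coupler_mouth above 0.05 m and contact force between the fingers and coupler above 1 N and z of coupler_mouth in the frame of fitting above 0.03 m), for 0.1 s.
2. the coupler has snapped onto the nipple, bead past both clips, square to it (z of coupler_mouth in the frame of fitting below 0.0047 m and distance between coupler_mouth and fitting below 0.006 m and angle between the z axis of coupler_grip and the z axis of fitting, either way round below 0.12 rad), for 0.1 s.
At the end, for the whole second after the job is handed in: Coupler over the nipple: mouth within 2.5 mm of the seat and 4.5 mm of its centre, square within 0.12 rad; the nipple pressed in more than 3.5 mm; the gripper's fingers still bear on the coupler with more than 2 N; the plug and the rod still in the tray (value of joint nipple above 0.0035 m and z of coupler_mouth in the frame of fitting below 0.0025 m and distance between coupler_mouth and fitting below 0.0045 m and angle between the z axis of coupler_grip and the z axis of fitting, either way round below 0.12 rad and contact force between the fingers and coupler above 2 N and z of plug_center in the frame of tray below 0.045 m and z of drift_center in the frame of tray below 0.06 m and horizontal distance between each of plug_center, drift_center and tray below 0.09 m); the arm keeps its last pose, push and grip.
It fails at once if a jar is shoved or knocked over (distance of any of honey_center, jam_center from where it was at the start of the episode above 0.03 m).
It fails at once if the plug or the rod is lifted out of the tray (height (world z) of plug_center above 0.09 m or height (world z) of drift_center above 0.11 m).
It also fails if it takes over 40 s, if anything falls off the work surface, if the arm or the gripper's body presses on something with over 40 N, if the wrist force passes 120 N, or if a joint passes its speed limit or range.

## Working session

There is one attempt and no reset: what is moved stays moved. The work goes in short steps, Python scripts to look and compute and a tool call to move; the robot and the scene stay as the last step left them, time stands still between calls to the robot, and variables do not carry over. Pictures are saved under pics/ and viewed, about 8 in all and at most 12, crops included, and the job is handed in when it is done.

Besides the shell and the picture viewer there is one more tool, called after "Call:" as name(argument=value, ...) on one line, values as JSON. step_arm: Moves the arm, as the interface text tells. Its arguments: {"type":"object","properties":{"plan":{"type":"string"},"grip_force":{"type":"number"}},"required":["plan"]}

```bash
mkdir -p pics; ls; cat > h.py <<'E'
import numpy as np, cv2, pickle
from rig import readout, cams, workorder, spotter, ctrl
def cam(n):
    c=cams.camera_info(n); f=200/np.tan(np.radians(c['vfov'])/2)
    R=cv2.Rodrigues(np.array(c['rvec'],float))[0]; return c,f,R,np.array(c['tvec'],float).ravel()
def cloud(n,depth):
    c,f,R,t=cam(n); v,u=np.mgrid[0:400,0:640]
    P=np.stack([(u-c['cx'])/f*depth,(v-c['cy'])/f*depth,depth],-1)
    W=(P-t)@R; W[depth<=0]=np.nan; return W
def proj(n,p):
    c,f,R,t=cam(n); q=np.atleast_2d(p)@R.T+t; return q[:,:2]/q[:,2:]*f+[c['cx'],c['cy']]
def shot(n,name):
    im,d=cams.capture(n); cv2.imwrite(f'pics/{name}.png',im[:,:,::-1]); np.savez(f'{name}.npz',im=im,d=d); return im,d
E
python3 - <<'E'
from h import *
print(readout.sense())
for n in('side','top'):
    im,d=shot(n,n+'0'); print(n,cams.camera_info(n)); W=cloud(n,d)
    for t in('coupler_grip','fitting','tray','plug_center','drift_center','honey_center','jam_center'):
        for r in spotter.regions_of(n,t)[:3]: print(t,round(r['conf'],2),np.round(r['extent']),np.round(np.nanmedian(W[r['pixels']],0)))
E
```

```text
pics
{'time_s': 0.0, 'joints': array([ 9.70608537e-01,  3.13463236e-01,  1.49848169e+00, -9.71612235e-06,
        1.33099013e+00, -2.23443422e-01]), 'dq': array([-0.00091761, -0.00055631,  0.00027637,  0.00143258, -0.0003645 ,
       -0.00014108]), 'tau': array([ 6.33785821e-04, -4.12259102e+01, -2.59737897e+01, -1.52649791e-04,
        4.10235618e-03,  1.26482138e-05]), 'eef_pos': array([193.0004017 , 487.90402497, 201.31153814]), 'ee_rot': array([-2.64341185e-04,  1.87258945e-01,  9.82310357e-01, -6.16976092e-04]), 'force': array([-0.56073533, -0.17619973,  0.09118155]), 'wrist_torque': array([ 0.06001398, -0.04350062, -0.00629975]), 'grip_width': 0.9981631932313536}
side {'vfov': 49.09478140836893, 'cx': 320.1064374171841, 'cy': 206.59360082688434, 'rvec': array([ 2.09098779, -0.36034051,  0.19471231]), 'tvec': array([-495.77877225,  331.84199059,  576.35705975])}
coupler_grip 0.92 [313. 240.  15.  30.] [574. 194.  80.]
coupler_grip 0.84 [269. 177.  14.  40.] [570. 521.  50.]
coupler_grip 0.75 [260. 218.  16.  41.] [507. 332.  67.]
fitting 0.88 [321. 272.  52.  47.] [547. 104.  86
[... 429 characters left out ...]
997455, 'cy': 193.47742840971327, 'rvec': array([ 2.1415362 , -2.13657619,  0.22196944]), 'tvec': array([268.03565649, 604.98388656, 946.35534962])}
coupler_grip 0.86 [191. 210.  24.  18.] [565. 526.  62.]
coupler_grip 0.82 [284. 239.  22.  25.] [506. 342.  56.]
coupler_grip 0.53 [350. 210.  20.  18.] [568. 207.  55.]
fitting 0.61 [398. 212.  27.  40.] [556. 113.  86.]
tray 0.79 [287. 239.  84.  32.] [503. 328.   7.]
plug_center 0.68 [254. 242.  17.  20.] [506. 402.  41.]
drift_center 0.72 [316. 240.  19.  18.] [510. 281.  17.]
honey_center 0.95 [370. 144.  37.  47.] [699. 166. 108.]
jam_center 0.72 [427. 123.  43.  47.] [748.  48. 111.]
jam_center 0.16 [372. 144.  34.  45.] [699. 165. 108.]
```

```bash
python3 - <<'E'
import cv2,numpy as np
a=cv2.imread('pics/side0.png');b=cv2.imread('pics/top0.png')
a=cv2.resize(a[140:320,200:480],(800,514),interpolation=cv2.INTER_CUBIC)
b=cv2.resize(b[100:290,160:470],(800,490),interpolation=cv2.INTER_CUBIC)
cv2.imwrite('pics/a.png',a);cv2.imwrite('pics/b.png',b)
E
```

```text
(no output)
```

View pics/a.png

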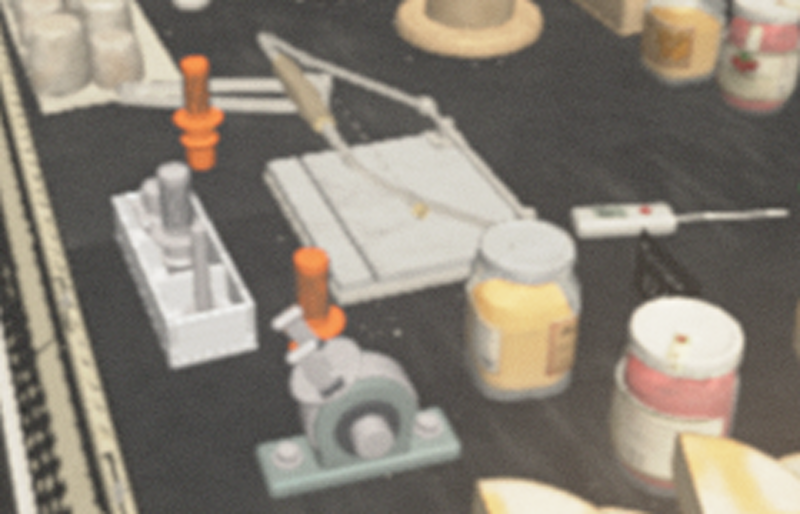

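View pics/b.png

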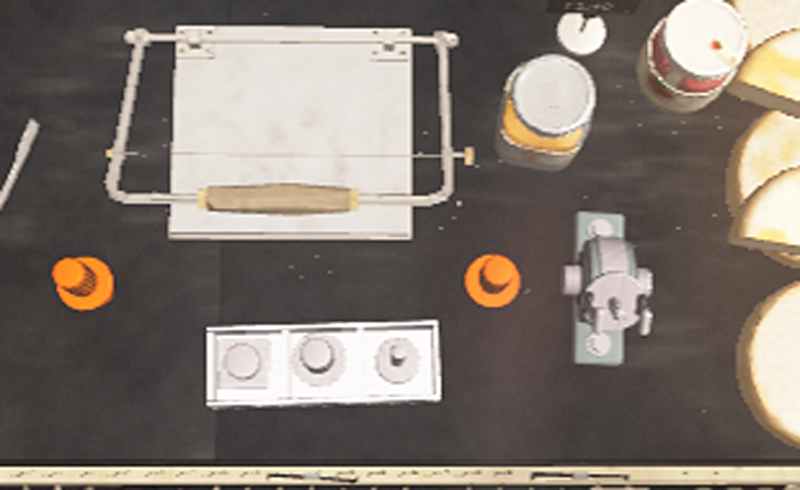

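Candidates, in side pixels: the steel piece in the tray's middle compartment (260,218), an orange look-alike at (269,177) and another at (313,240). The plug is at (250,210) and the rod at (271,234). I choose the steel one in the middle. It has a thick stem with a round flange, while the others have a square plate or a thin rod. The tool can't tilt, so the coupler will have to be pivoted in the pads. Next, a close crop of the coupler and the fitting.

```bash
python3 - <<'E'
from h import *
ims={n:np.load(n+'0.npz') for n in('side','top')}
z=lambda n,x,y,w,h,s:cv2.resize(ims[n]['im'][y:y+h,x:x+w,::-1],(w*s,h*s),interpolation=cv2.INTER_CUBIC)
a=z('side',280,230,90,75,5);b=z('top',370,170,60,75,5);c=z('side',235,190,75,40,5);d=z('top',240,220,75,40,5)
o=np.zeros((590,760,3),np.uint8);o[:375,:450]=a;o[:375,455:755]=b;o[380:580,:375]=c;o[380:580,380:755]=d
cv2.imwrite('pics/c.png',o)
# cloud of bearing
for n in ims:
    W=cloud(n,ims[n]['d']); m=(abs(W[...,0]-560)<80)&(abs(W[...,1]-105)<50)&(W[...,2]>78)
    v,u=np.where(m); print(n,len(v))
    for i in range(0,len(v),max(1,len(v)//60)): print((u[i],v[i]),np.round(W[v[i],u[i]]),end=' ')
    print()
E
```

```text
side 536
(np.int64(303), np.int64(247)) [540. 130. 119.] (np.int64(301), np.int64(249)) [535. 126. 119.] (np.int64(301), np.int64(250)) [535. 126. 117.] (np.int64(300), np.int64(251)) [534. 128. 114.] (np.int64(298), np.int64(252)) [530. 128. 112.] (np.int64(306), np.int64(252)) [545. 130. 107.] (np.int64(303), np.int64(253)) [540. 131. 105.] (np.int64(299), np.int64(254)) [531. 125. 110.] (np.int64(307), np.int64(254)) [547. 131. 101.] (np.int64(304), np.int64(255)) [542. 131. 101.] (np.int64(303), np.int64(256)) [540. 132.  98.] (np.int64(303), np.int64(257)) [540. 131.  97.] (np.int64(303), np.int64(258)) [540. 132.  93.] (np.int64(311), np.int64(258)) [555. 130.  91.] (np.int64(304), np.int64(259)) [541. 130.  92.] (np.int64(312), np.int64(259)) [556. 130.  88.] (np.int64(320), np.int64(259)) [569. 123.  90.] (np.int64(308), np.int64(260)) [537.  93. 118.] (np.int64(316), np.int64(260)) [563. 126.  87.] (np.int64(324), np.int64(260)) [574. 115.  93.] (np.int64(312), np.int64(261)) [556. 128.  85.] (np.int64(320), np.int64(261)) [567. 117.  90.] (np.int64(305), np.int64(262)) [532
[... 4553 characters left out ...]
int64(220)) [542. 115. 104.] (np.int64(407), np.int64(220)) [545.  94.  87.] (np.int64(391), np.int64(221)) [538. 132. 121.] (np.int64(401), np.int64(221)) [541. 109. 102.] (np.int64(409), np.int64(221)) [539.  97. 120.] (np.int64(393), np.int64(222)) [537. 128. 118.] (np.int64(406), np.int64(222)) [542.  94.  78.] (np.int64(390), np.int64(223)) [535. 134. 118.] (np.int64(408), np.int64(223)) [535.  99. 118.] (np.int64(392), np.int64(224)) [533. 130. 119.] (np.int64(390), np.int64(225)) [531. 134. 117.] (np.int64(411), np.int64(225)) [531.  92. 114.] (np.int64(409), np.int64(226)) [529.  97. 118.] (np.int64(409), np.int64(227)) [527.  97. 116.] (np.int64(410), np.int64(228)) [525.  95. 116.]
```

View pics/c.png

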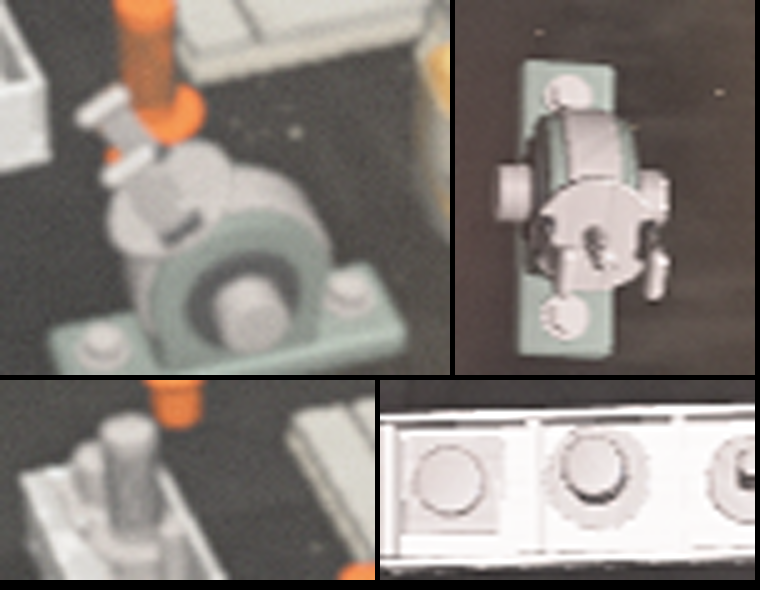

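The crop confirms it: a steel coupler with a round flange in the middle compartment, tray crop (595,475). The fitting leans toward the robot, with its clips at ±y. Now I fit the fitting's pose and the coupler and tray to the depth.

```bash
cat > fit.py <<'E'
from h import *
from scipy.optimize import least_squares
from scipy.spatial.transform import Rotation as Ro
def cyl(p,ax,r,lo,hi):
    o=[i for i in range(3) if i!=ax]
    d=np.stack([np.hypot(p[:,o[0]],p[:,o[1]])-r,np.abs(p[:,ax]-(lo+hi)/2)-(hi-lo)/2],1)
    return np.minimum(d.max(1),0)+np.linalg.norm(np.maximum(d,0),axis=1)
def box(p,c,h):
    d=np.abs(p-c)-h; return np.minimum(d.max(1),0)+np.linalg.norm(np.maximum(d,0),axis=1)
def frame(q): # lean a toward -x, yaw psi
    return Ro.from_euler('ZY',[q[4],-q[3]]).as_matrix()
def fitsdf(p):
    s=[cyl(p,2,25,-6,0),cyl(p,2,5,0,24)]
    for y in(-1,1):
        s+=[cyl(p-[0,17.5*y,36],0,4,-10,10),box(p,[0,20*y,18],[9,1.5,18])]
    return np.min(s,0)
def fit(P,sdf,q0,fr,scale=1.5):
    f=lambda q:sdf((P-q[:3])@fr(q))
    r=least_squares(f,q0,loss='cauchy',f_scale=scale,x_scale=[1,1,1,.05,.05]); return r.x,np.median(abs(f(r.x)))
def coupsdf(p): return np.min([cyl(p,2,12.5,0,46),cyl(p,2,16.5,20,30),cyl(p,2,22,46,50),cyl(p,2,12,50,104)],0)
E
python3 - <<'E'
from fit import *
D={n:cloud(n,np.load(n+'0.npz')['d']) for n in('side','top')}
def sel(W,c,r,zlo,zhi): 
    W=W.reshape(-1,3); return W[(np.hypot(W[:,0]-c[0],W[:,1]-c[1])<r)&(W[:,2]>zlo)&(W[:,2]<zhi)]
q0=[561,110,86,.45,0.]
for k in('side','top','both'):
    P=np.vstack([sel(D[n],(553,110),38,72,140) for n in D if k in(n,'both')])
    q0_=q0
    for sc in(4,1.5): q0_,m=fit(P,fitsdf,q0_,frame,sc)
    F=frame(q0_); L=(P-q0_[:3])@F; c=L[L[:,2]>30]
    print(k,len(P),np.round(q0_,3),'lean',round(np.degrees(q0_[3]),1),'med',round(m,2),'clips x,y,zmax',np.round([np.percentile(c[:,0],[2,98]),np.percentile(c[:,1],[2,98]),np.percentile(c[:,2],[2,98])],1))
for k in('side','top'):
    P=sel(D[k],(506,338),26,56,140)
    g=lambda q:np.append(coupsdf(P-[q[0],q[1],q[2]]),0)
    r=least_squares(g,[506,338,4],loss='cauchy',f_scale=1.5); print('coupler',k,len(P),r.x)
    W=D[k].reshape(-1,3); T=W[(abs(W[:,2]-40)<3)&(abs(W[:,0]-506)<50)&(abs(W[:,1]-335)<110)]
    print('tray rim',len(T),cv2.minAreaRect(T[:,:2].astype(np.float32)),np.percentile(T,[3,97],0).round(1))
E
```

```text
side 678 [ 5.52615e+02  1.11421e+02  8.09180e+01  5.12000e-01 -4.10000e-02] lean 29.3 med 0.86 clips x,y,zmax [[ -9.5   8.7]
 [-22.8  18.3]
 [ 31.   40.8]]
top 607 [ 5.50897e+02  1.12817e+02  8.27990e+01  4.96000e-01 -3.30000e-02] lean 28.4 med 1.15 clips x,y,zmax [[ -8.8   9.5]
 [-20.7  21.7]
 [ 32.6  42.1]]
both 1285 [ 5.51825e+02  1.11963e+02  8.21740e+01  4.73000e-01 -4.20000e-02] lean 27.1 med 1.24 clips x,y,zmax [[-10.7   7.8]
 [-22.8  22.1]
 [ 31.2  42. ]]
coupler side 263 [510.77000274 341.7266083    3.02244192]
tray rim 303 ((508.8197021484375, 338.017578125), (64.2719955444336, 187.9107666015625), 1.774001955986023) [[476.3 245.3  37.2]
 [541.4 427.2  42. ]]
coupler top 191 [509.46239285 342.93742572   5.81958746]
tray rim 634 ((507.5279541015625, 340.30657958984375), (64.1760025024414, 184.87008666992188), 1.747802495956421) [[475.  250.1  37.2]
 [539.4 432.   42.6]]
```

```bash
cat > mv.py <<'E'
from h import *
import sys
def axes(): 
    from scipy.spatial.transform import Rotation as Ro
    w,x,y,z=readout.sense()['ee_rot']; return Ro.from_quat([x,y,z,w]).as_matrix()
def rel(tgt,start,yaw=None): # start: commanded TCP at present
    R=axes(); d=R.T@(np.array(tgt)-start)/10; ty=R[:,1]
    tw=0 if yaw is None else -np.degrees(np.pi/2+yaw-np.arctan2(ty[1],ty[0]))
    return np.round(d,2),round((tw+90)%180-90,1)
E
python3 - <<'E'
from mv import *
print(axes().round(3)); print(rel([510.1,342.3,160],[193.185,488.171,201.894],-.037))
E
```

```text
[[-0.93   0.368 -0.   ]
 [ 0.368  0.93  -0.   ]
 [ 0.    -0.    -1.   ]]
(array([-34.84,  -1.9 ,   4.19]), np.float64(-19.5))
```

Call:
step_arm(plan="-4 -0.2 0 -4 45; -8 -0.4 0 -8 45; -12 -0.7 0.5 -12 45; -16 -0.9 1 -16 45; -20 -1.1 2 -19.5 45; -24 -1.3 3 -19.5 45; -28 -1.5 4 -19.5 45; -32 -1.75 4.19 -19.5 45; -34.84 -1.9 4.19 -19.5 45; -34.84 -1.9 4.19 -19.5 45", grip_force=30)

```text
time_s: 1.8
eef_pos: [512.8, 340.3, 159.3]
ee_rot: [0.0, 0.02, 1.0, -0.0]
force: [0.5, -0.1, -0.3]
grip_width: 0.449
```

```bash
python3 - <<'E'
from mv import *
print(axes().round(3), readout.sense()['eef_pos'],readout.sense()['joints'].round(2)); print(rel([510.1,342.3,60],[510.1,342.3,160],-.037))
E
```

```text
[[-0.999  0.04   0.   ]
 [ 0.04   0.999 -0.001]
 [-0.    -0.001 -1.   ]] [512.75407266 340.28732175 159.26131353] [ 0.4   0.55  1.27 -0.    1.33 -1.13]
(array([ 0.  ,  0.01, 10.  ]), np.float64(-0.2))
```

Call:
step_arm(plan="0 0 0 0 45; 0 0 3 0 45; 0 0 3 0 45")

```text
time_s: 2.1
eef_pos: [507.5, 342.4, 127.1]
ee_rot: [-0.003, 0.018, 1.0, -0.001]
force: [0.1, 0.6, -0.4]
grip_width: 0.45
```

```bash
python3 - <<'E'
from mv import *
print(axes().round(4), readout.sense()['eef_pos'])
shot('side','side1');shot('top','top1')
a=cv2.imread('pics/side1.png')[120:290,190:360];b=cv2.imread('pics/top1.png')[150:320,200:370]
cv2.imwrite('pics/d.png',cv2.resize(np.hstack([a,b]),None,fx=2.3,fy=2.3,interpolation=cv2.INTER_CUBIC))
E
```

```text
[[-0.9994  0.0352 -0.0058]
 [ 0.0352  0.9994 -0.0023]
 [ 0.0057 -0.0025 -1.    ]] [507.49726038 342.35090612 127.06109072]
```

View pics/d.png

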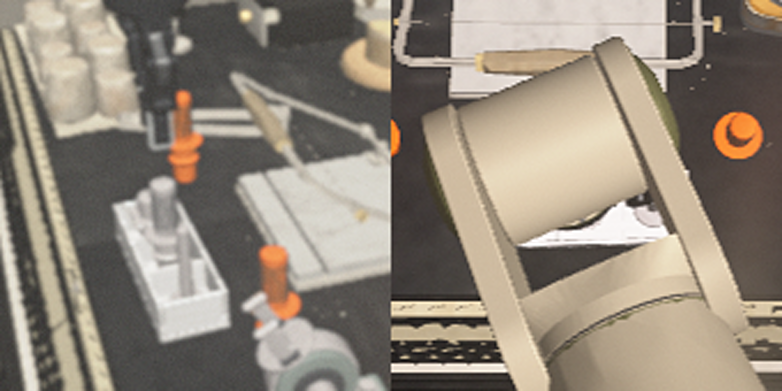

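The gripper's fingers hang at crop (158,130), straight above the coupler at (163,200). The path is free.

Call:
step_arm(plan="0 0 0 0 45; 0 0 2.5 0 45; 0 0 5 0 45; 0 0 7 0 45; 0 0 7 0 45; 0 0 7 0 45")

```text
time_s: 2.8
eef_pos: [510.7, 342.7, 61.4]
ee_rot: [0.001, 0.018, 1.0, 0.0]
force: [-0.3, 0.5, 0.2]
grip_width: 0.453
```

Call:
step_arm(plan="0 0 0 0 0; 0 0 0 0 0; 0 0 0 0 0; 0 0 0 0 0; 0 0 0 0 0; 0 0 0 0 0", grip_force=30)

```text
time_s: 3.4
eef_pos: [511.1, 342.8, 62.0]
ee_rot: [0.002, 0.018, 1.0, 0.001]
force: [-1.2, 0.5, 6.6]
grip_width: 0.266
```

Call:
step_arm(plan="0 0 -0.3 0 0; 0 0 -0.7 0 0; 0 0 -0.7 0 0; 0.5 0 -0.7 0 0; 1.0 0 -0.7 0 0; 1.5 0 -0.7 0 0; 2 0 -0.7 0 0; 2 0 -0.7 0 0", grip_force=30)

```text
time_s: 4.2
eef_pos: [490.0, 343.2, 67.4]
ee_rot: [0.001, 0.018, 1.0, 0.0]
force: [2.0, 0.3, -1.3]
grip_width: 0.264
```

```bash
cat >> fit.py <<'E'
def seecoup(tag,c,r=45,zlo=None,t0=0.,H=75,base='0',ns=('side','top')):
    # fit tilted coupler near grip point c (world), removing dark gripper pixels; returns mouth, tilt per camera
    out={}
    for n in ns:
        im,d=shot(n,n+tag); W=cloud(n,d).reshape(-1,3); g=im.reshape(-1,3).astype(int)
        m=(np.linalg.norm(W-np.array(c)+[0,0,25],axis=1)<r)&(g.mean(1)>75)&(g.max(1)-g.min(1)<60)
        if zlo: m&=W[:,2]>zlo
        P=W[m]
        q0=np.array([c[0]+H*np.sin(t0),c[1],c[2]-H*np.cos(t0),t0,-.037,0])
        fr=lambda q:Ro.from_euler('ZYX',[-.037,-q[3],q[4]]).as_matrix()
        f=lambda q:coupsdf((P-q[:3])@fr(q))
        best=None
        for dt in(-.25,0,.25):
            q=np.array([c[0]+H*np.sin(t0+dt),c[1],c[2]-H*np.cos(t0+dt),t0+dt,0.])
            for sc in(5,1.5): q=least_squares(f,q,loss='cauchy',f_scale=sc,x_scale=[1,1,1,.05,.05]).x
            e=np.mean(np.minimum(abs(f(q)),5))
            if best is None or e<best[1]: best=(q,e)
        q,e=best; A=fr(q)[:,2]; s=(np.array(c)-q[:3])@A
        print(n,len(P),'mouth',q[:3].round(1),'lean',np.degrees(q[3]).round(1),'side tilt',np.degrees(q[4]).round(1),'err',round(e,2),'grip height',round(s,1),'grip off axis',np.round((np.array(c)-q[:3]-s*A),1))
        out[n]=q
    return out
E
python3 - <<'E'
from fit import *
p=readout.sense()['eef_pos']; print(p)
seecoup('2',p+[0,0,17],zlo=45)
E
```

```text
[489.99244969 343.18737898  67.36380041]
side 287 mouth [499.5 341.3   8.4] lean 5.4 side tilt -0.2 err 0.99 grip height 76.5 grip off axis [-2.3  1.3 -0.2]
top 1 mouth [489.2 340.3   7.8] lean 5.9 side tilt 24.2 err 0.0 grip height 68.2 grip off axis [ 8.2 30.6 14.7]
```

Call:
step_arm(plan="0.4 0 0 0 0; 0.8 0 0 0 0; 1.2 0 0 0 0; 1.6 0 0 0 0; 1.9 0 0 0 0; 2.1 0 0 0 0; 2.1 0 0 0 0")

```text
time_s: 5.0
eef_pos: [468.8, 343.8, 66.8]
ee_rot: [-0.0, 0.018, 1.0, -0.0]
force: [2.6, 0.2, -3.0]
grip_width: 0.264
```

```bash
python3 - <<'E'
from fit import *
p=readout.sense()['eef_pos']; print(p)
seecoup('3',p+[0,0,17],zlo=45,t0=.4,ns=('side',))
E
```

```text
[468.84942937 343.77438159  66.80092023]
side 307 mouth [505.6 342.6  13.6] lean 20.5 side tilt 1.0 err 0.93 grip height 78.7 grip off axis [-9.2  1.5 -3.4]
```

Call:
step_arm(plan="-0.5 0 -0.5 0 0; -1 0 -2 0 0; -1 0 -4 0 0; -1 0 -7 0 0; -1 0 -10 0 0; -1 0 -12 0 0; -1 0 -12 0 0; -1 0 -12 0 0", grip_force=50)

```text
time_s: 5.85
eef_pos: [478.7, 343.3, 186.1]
ee_rot: [-0.001, 0.018, 1.0, -0.0]
force: [0.3, 0.2, -3.5]
grip_width: 0.256
```

```bash
python3 - <<'E'
from fit import *
p=readout.sense()['eef_pos']; print(p)
seecoup('4',p+[0,0,17],t0=.45,zlo=85)
a=cv2.imread('pics/side4.png')[100:260,190:350];b=cv2.imread('pics/top4.png')[150:310,200:360]
cv2.imwrite('pics/e.png',cv2.resize(np.hstack([a,b]),None,fx=2.4,fy=2.4,interpolation=cv2.INTER_CUBIC))
E
```

```text
[478.709672   343.29345505 186.13552574]
side 465 mouth [511.  342.3 131.1] lean 17.5 side tilt 1.1 err 0.91 grip height 78.4 grip off axis [-8.7  1.6 -2.7]
top 0 mouth [493.6 343.3 129.6] lean 11.5 side tilt 0.0 err nan grip height 75.0 grip off axis [-0.  -0.6  0. ]
  return _methods._mean(a, axis=axis, dtype=dtype,
  ret = ret.dtype.type(ret / rcount)
```

View pics/e.png

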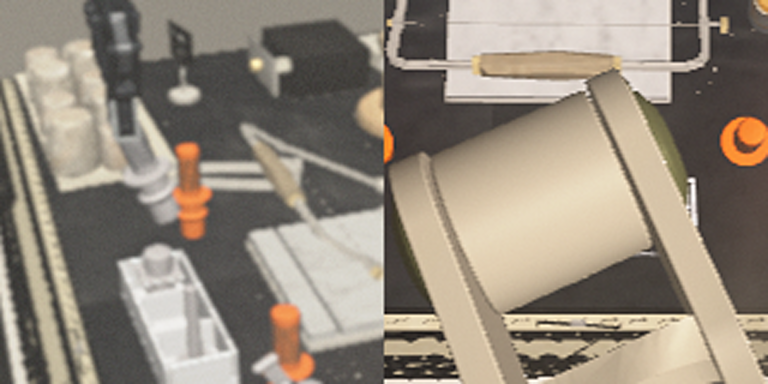

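The coupler hangs tilted in the fingers, side crop (150,180), with its mouth toward +x. The plug and the rod are still in the tray. The fit is ambiguous, so I refit with the axis constrained through the grip point.

```bash
cat >> fit.py <<'E'
def see2(tag,load=False,t0=.45,z0=None,lo=60,bias=(0.35,-.6,0)):
    p=readout.sense()['eef_pos']; c=p+[0,0,17]
    if load: z=np.load(f'side{tag}.npz'); im,d=z['im'],z['d']
    else: im,d=shot('side','side'+tag)
    W=cloud('side',d).reshape(-1,3); g=im.reshape(-1,3).astype(int)
    m=(np.linalg.norm(W-c-[20,0,-35],axis=1)<50)&(W[:,2]<p[2]+3)&(g.max(1)-g.min(1)<50)&(g.mean(1)>lo)&(W[:,2]>(z0 or p[2]-75))
    P=W[m]; fr=lambda q:Ro.from_euler('ZYX',[-.037,-q[0],q[1]]).as_matrix()
    f=lambda q:coupsdf((P-c-q[3:6])@fr(q)+[0,0,q[2]])
    pr=lambda q:np.append(f(q),(np.r_[q[1]/.03,q[3:6]/np.array([2,2,1.5])])*2)
    best=None
    for t in(t0-.2,t0,t0+.2):
        q=np.array([t,0,76,0,0,0.])
        for sc in(4,1.5): q=least_squares(pr,q,loss='cauchy',f_scale=sc,x_scale=[.05,.05,1,1,1,1]).x
        e=np.mean(np.minimum(abs(f(q)),5))
        if best is None or e<best[1]: best=(q,e)
    q,e=best; r=f(q); L=(P-c-q[3:6])@fr(q)+[0,0,q[2]]
    print(len(P),'lean',np.degrees(q[0]).round(1),'side',np.degrees(q[1]).round(1),'griph',q[2].round(1),'off',q[3:6].round(1),'err',round(e,2),'mouth',(c+q[3:6]-q[2]*fr(q)[:,2]).round(1))
    return q,P,L,r
E
python3 - <<'E'
from fit import *
q,P,L,r=see2('4',True)
h=np.histogram2d(np.clip(L[:,2],-20,110),r,bins=[range(-20,111,10),[-9,-2,2,5,50]])[0]; print(h.astype(int).tolist())
z=np.load('side4.npz'); g=z['im']; p=readout.sense()['eef_pos']
pr=proj('side',np.array([p+[0,0,17],p])); print(pr)
u,v=pr[1].round().astype(int); print(g[v-6:v+30:3,u-12:u+20:4].mean(-1).astype(int))
E
```

```text
369 lean 17.3 side 0.6 griph 74.6 off [10.4 -1.1  0. ] err 0.8 mouth [511.1 342.1 131.1]
[[0, 0, 0, 0], [0, 0, 0, 0], [3, 35, 3, 0], [3, 39, 4, 0], [6, 53, 1, 0], [1, 51, 2, 0], [0, 71, 3, 0], [0, 87, 1, 0], [0, 6, 0, 0], [0, 0, 0, 0], [0, 0, 0, 0], [0, 0, 0, 0], [0, 0, 0, 0]]
[[241.0764434  160.51940863]
 [241.90729728 168.11339657]]
[[140 170 184 124 135 139 200 216]
 [141 162 174 121 137 139 156 212]
 [137 149 168 157 129 149 164 205]
 [206 205 187 187 142 173 198 199]
 [207 205 191 205 203 207 202 159]
 [127  87  73 104 157 163 180 178]
 [ 78  74  73  77  82 146 183 219]
 [ 78  78  73  77  79 193 197 147]
 [ 77  77  78  77  80  86 148 183]
 [ 80  81  79  78  81  81 131 171]
 [ 81  78  78  76  84  75  97 143]
 [ 79  80  77  78  80  80  79  80]]
```

The refit is clear: lean 17°, and the stem has slid about 10 mm along the pads, so it is an edge grip. To fix it, I'll set the mouth on the tray floor so that the coupler leans its neck on the robot-side wall, which gives about 28° by geometry. It stays caged between slightly opened fingers, then I regrip it centred.

Call:
step_arm(plan="-0.1 0 3 0 0; -0.1 0 6 0 0; -0.1 0 9 0 0; -0.1 0 10.5 0 0; -0.1 0 11.5 0 0; -0.1 0 12 0 0; -0.1 0 12.3 0 0; -0.1 0 12.3 0 0; -0.1 0 12.3 0 0")

```text
time_s: 6.85
eef_pos: [480.5, 343.6, 64.7]
ee_rot: [0.001, 0.018, 1.0, 0.0]
force: [-1.1, -0.5, -1.8]
grip_width: 0.259
```

```bash
python3 - <<'E'
from fit import *
q,P,L,r=see2('5',z0=50)
print(readout.sense()['force'],readout.sense()['eef_pos'])
E
```

```text
165 lean 18.4 side -1.4 griph 75.5 off [ 9.2 -0.7  0.1] err 1.05 mouth [513.4 340.2  10.1]
[ 1.72849102 -0.42587062 -1.59980458] [480.48711475 343.56377064  64.67702263]
```

Call:
step_arm(plan="0.1 0 0.15 0 0; 0.1 0 0.25 0 0; 0.1 0 0.25 0 0; 0.1 0 0.25 0 0")

```text
time_s: 7.3
eef_pos: [479.2, 343.5, 61.6]
ee_rot: [0.0, 0.018, 1.0, 0.0]
force: [0.5, 0.4, -1.1]
grip_width: 0.256
```

Call:
step_arm(plan="0 0 0 0 29; 0 0 0 0 31; 0 0 0 0 33; 0 0 0 0 35; 0 0 0 0 35; 0 0 0 0 35; 0 0 0 0 35")

```text
time_s: 8.0
eef_pos: [479.2, 343.4, 61.5]
ee_rot: [-0.0, 0.018, 1.0, -0.0]
force: [0.9, -0.1, 0.1]
grip_width: 0.353
```

```bash
python3 - <<'E'
from fit import *
q,P,L,r=see2('6',z0=45,t0=.5)
print(readout.sense()['force'],readout.sense()['eef_pos'])
a=cv2.imread('pics/side6.png')[150:270,200:320]
cv2.imwrite('pics/f.png',cv2.resize(a,None,fx=4,fy=4,interpolation=cv2.INTER_CUBIC))
E
```

```text
178 lean 36.9 side 0.6 griph 84.7 off [-12.2  -0.1  -0.1] err 1.43 mouth [517.8 342.3  10.7]
[-0.05674676 -0.11086918 -0.6047208 ] [479.16165024 343.44493065  61.50751865]
```

View pics/f.png

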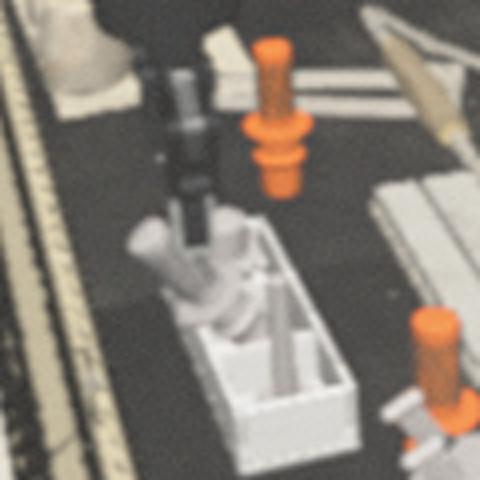

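The picture shows the coupler leaning on the robot-side wall, stem top at crop (145,240), but further over than wanted. I'll measure it without the offset prior.

```bash
sed -i 's/def see2(tag,load=False,t0=.45,z0=None,lo=60,bias=(0.35,-.6,0)):/def see2(tag,load=False,t0=.45,z0=None,lo=60,so=2,rad=50,dx=20,zt=3):/; s/\[2,2,1.5\]/[so,2,1.5]/; s/-\[20,0,-35\]/-[dx,0,-35]/; s/<50)&(W\[:,2\]<p\[2\]+3)/<rad)\&(W[:,2]<p[2]+zt)/' fit.py
python3 - <<'E'
from fit import *
for z0,dx,rad,zt in((45,0,60,3),(45,0,60,40),(45,-10,60,25)):
    q,P,L,r=see2('6',True,z0=z0,t0=.65,so=30,dx=dx,rad=rad,zt=zt)
    print(np.histogram2d(np.clip(L[:,2],-20,119),r,bins=[range(-20,121,10),[-9,-2,2,5,50]])[0].astype(int).tolist())
E
```

```text
187 lean 37.0 side 0.6 griph 84.8 off [-12.3  -0.1  -0. ] err 1.61 mouth [517.9 342.3  10.7]
[[0, 0, 0, 0], [0, 0, 0, 0], [0, 0, 0, 0], [0, 0, 0, 0], [0, 0, 0, 0], [0, 6, 0, 20], [0, 59, 0, 15], [3, 55, 4, 0], [1, 21, 2, 0], [0, 1, 0, 0], [0, 0, 0, 0], [0, 0, 0, 0], [0, 0, 0, 0], [0, 0, 0, 0]]
416 lean 35.0 side 2.2 griph 83.6 off [-10.9  -1.2  -0. ] err 1.46 mouth [516.2 343.7  10.1]
[[0, 0, 0, 0], [0, 0, 0, 0], [0, 0, 0, 0], [0, 0, 0, 0], [0, 0, 0, 1], [0, 6, 0, 20], [0, 61, 0, 14], [5, 52, 3, 0], [3, 44, 1, 0], [2, 39, 2, 0], [2, 27, 3, 13], [2, 45, 0, 15], [0, 55, 1, 0], [0, 0, 0, 0]]
277 lean 35.1 side 1.8 griph 83.6 off [-11.   -1.1  -0. ] err 1.01 mouth [516.2 343.2  10.1]
[[0, 0, 0, 0], [0, 0, 0, 0], [0, 0, 0, 0], [0, 0, 0, 0], [0, 0, 0, 0], [0, 6, 0, 7], [0, 62, 0, 3], [6, 51, 2, 0], [4, 43, 1, 0], [2, 39, 2, 0], [2, 26, 4, 0], [0, 16, 0, 0], [0, 1, 0, 0], [0, 0, 0, 0]]
```

Call:
step_arm(plan="0.3 0 0 0 36; 0.65 0 0.2 0 36; 0.65 0 0.5 0 36; 0.65 0 0.5 0 36; 0.65 0 0.5 0 0; 0.65 0 0.5 0 0; 0.65 0 0.5 0 0; 0.65 0 0.5 0 0; 0.65 0 0.5 0 0", grip_force=40)

```text
time_s: 8.95
eef_pos: [472.8, 343.7, 56.6]
ee_rot: [0.0, 0.018, 1.0, 0.0]
force: [-0.9, -1.3, 1.1]
grip_width: 0.229
```

Call:
step_arm(plan="0 0 -0.3 0 0; 0 0 -0.7 0 0; -0.4 0 -0.7 0 0; -0.8 0 -0.7 0 0; -1.0 0 -0.7 0 0; -1.0 0 -0.7 0 0")

```text
time_s: 9.55
eef_pos: [482.9, 343.2, 63.2]
ee_rot: [-0.0, 0.018, 1.0, -0.0]
force: [0.7, -0.4, -2.6]
grip_width: 0.229
```

```bash
python3 - <<'E'
from fit import *
see2('7',z0=45,t0=.6,so=30,dx=0,rad=60,zt=25)
see2('7',True,z0=45,t0=.6,so=30,dx=5,rad=60,zt=3)
E
```

```text
316 lean 31.5 side 1.1 griph 77.9 off [-2.1 -0.4 -0. ] err 1.13 mouth [521.6 342.9  13.9]
210 lean 31.4 side 0.2 griph 77.9 off [-1.7  0.5 -0. ] err 1.41 mouth [521.6 342.4  13.8]
```

Call:
step_arm(plan="0 0 -0.5 0 0; 0 0 -2 0 0; 0 0 -5 0 0; 0 0 -8 0 0; 0 0 -11 0 0; 0 0 -13 0 0; 0 0 -13 0 0; 0 0 -13 0 0", grip_force=80)

```text
time_s: 10.4
eef_pos: [482.3, 343.2, 192.8]
ee_rot: [-0.0, 0.018, 1.0, -0.0]
force: [0.9, -0.1, -1.7]
grip_width: 0.196
```

```bash
python3 - <<'E'
from fit import *
see2('8',z0=85,t0=.5,so=30,dx=5,rad=75,zt=30)
see2('8',True,z0=85,t0=.5,so=30,dx=5,rad=75,zt=2)
print(readout.sense()['eef_pos'],readout.sense()['joints'])
E
```

```text
555 lean 31.8 side 1.4 griph 78.0 off [-2.1 -0.2 -0. ] err 0.89 mouth [521.4 343.4 143.5]
357 lean 32.0 side 1.5 griph 77.4 off [-1.7 -0.1 -0. ] err 0.82 mouth [521.5 343.5 143.5]
[482.06582575 343.07463252 192.09444752] [ 4.20679009e-01  4.69501220e-01  1.29794732e+00 -1.29614556e-05
  1.37644410e+00 -1.11369430e+00]
```

Call:
step_arm(plan="-0.2 -3 0 0 0; -0.4 -6.5 0 0 0; -0.5 -10 0 0 0; -0.7 -14 0 0 0; -0.8 -17 0 0 0; -0.9 -20 0 0 0; -1 -22 0 0 0; -1.06 -23.1 0 0 0; -1.06 -23.1 0 0 0; -1.06 -23.1 0 0 0")

```text
time_s: 11.45
eef_pos: [484.7, 112.7, 193.0]
ee_rot: [-0.0, 0.018, 1.0, 0.0]
force: [-0.5, -0.6, -2.9]
grip_width: 0.195
```

Call:
step_arm(plan="0 0 0 0 0; 0 0 0 0 0")

```text
time_s: 11.65
eef_pos: [484.7, 112.9, 193.4]
ee_rot: [-0.0, 0.018, 1.0, 0.0]
force: [0.5, 0.2, -1.9]
grip_width: 0.199
```

```bash
python3 - <<'E'
from fit import *
see2('9',z0=128,t0=.5,so=30,dx=5,rad=75,zt=30)
see2('9',True,z0=128,t0=.5,so=30,dx=5,rad=75,zt=2)
s=readout.sense();print(s['eef_pos'],s['joints'],s['force'],axes() if 0 else '')
from mv import axes
print(axes().round(4))
shot('top','top9')
W=cloud('side',np.load('side9.npz')['d']).reshape(-1,3)
P=W[(np.hypot(W[:,0]-553,W[:,1]-110)<38)&(W[:,2]>72)&(W[:,2]<124)]
q=[552,112,82,.5,-.04]
for sc in(4,1.5): q,m=fit(P,fitsdf,q,frame,sc)
print(len(P),np.round(q,3),m)
a=cv2.imread('pics/side9.png')[170:310,260:400];b=cv2.imread('pics/top9.png')[130:270,330:470]
cv2.imwrite('pics/g.png',cv2.resize(np.hstack([a,b]),None,fx=2.8,fy=2.8,interpolation=cv2.INTER_CUBIC))
E
```

```text
836 lean 32.1 side 1.6 griph 78.4 off [-2.7 -0.3 -0. ] err 0.71 mouth [523.7 113.2 144. ]
556 lean 32.2 side 1.2 griph 78.6 off [-2.9  0.2 -0. ] err 0.65 mouth [523.7 113.1 143.9]
[484.76499811 112.73003724 193.40806726] [-7.42361711e-03  2.59744312e-01  1.59115115e+00  9.35901792e-05
  1.29082532e+00 -1.54278308e+00] [-0.12591565 -0.28491271 -2.34104577] 
[[-9.994e-01  3.550e-02 -1.000e-04]
 [ 3.550e-02  9.994e-01  1.000e-04]
 [ 1.000e-04  1.000e-04 -1.000e+00]]
676 [ 5.52475e+02  1.10964e+02  8.08630e+01  5.19000e-01 -2.70000e-02] 0.8554858739066233
```

View pics/g.png

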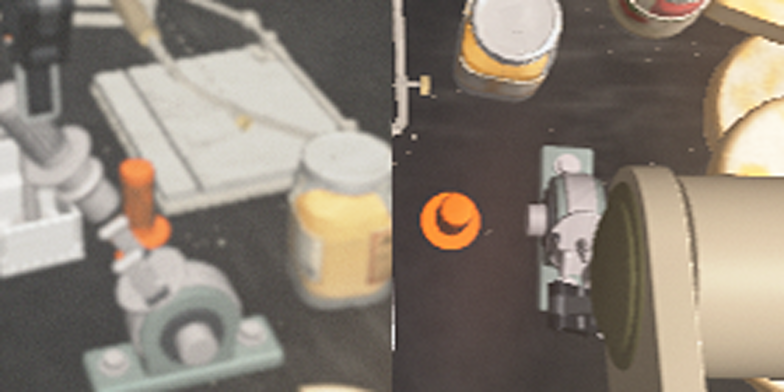

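The coupler hangs above the fitting, side crop (65,160), nearly on the nipple's line. By the fit it is at s = 69 mm, 5.7 mm off laterally. I correct that and go in to s = 30 mm.

Call:
step_arm(plan="0.25 -0.06 0.14 0 0; 0.5 -0.11 0.28 0 0; 0.5 -0.11 0.28 0 0; 0.1 -0.11 1 0 0; -0.4 -0.11 1.88 0 0; -0.7 -0.11 2.42 0 0; -0.95 -0.11 2.87 0 0; -0.95 -0.11 2.87 0 0; -0.95 -0.11 2.87 0 0", grip_force=80)

```text
time_s: 12.65
eef_pos: [494.3, 110.6, 164.7]
ee_rot: [-0.0, 0.018, 1.0, -0.0]
force: [0.1, -0.2, -2.6]
grip_width: 0.198
```

```bash
cat > rep.py <<'E'
from fit import *
import sys
o=np.array([552.5,111.1,80.9]);a=.512;F=frame([0,0,0,a,-.035])
def rep(tag,z0,to=.55):
  for zt in(30,2):
    q,P,L,r=see2(tag,zt==2,z0=z0,t0=to,so=30,dx=5,rad=75,zt=zt)
    p=readout.sense()['eef_pos']; c=p+[0,0,17]+q[3:6]
    m=c-q[2]*Ro.from_euler('ZYX',[-.037,-q[0],q[1]]).as_matrix()[:,2]
    print('mouth in fitting',(F.T@(m-o)).round(1))
  print(p,readout.sense()['force'].round(1))
if __name__=='__main__': rep(sys.argv[1],float(sys.argv[2]))
E
python3 rep.py 10 128
```

```text
695 lean 32.1 side 1.5 griph 78.4 off [-2.6 -0.2 -0. ] err 0.69 mouth [533.5 110.9 115.4]
mouth in fitting [ 0.4 -0.8 39.6]
448 lean 32.3 side 1.2 griph 78.9 off [-3.  0. -0.] err 0.66 mouth [533.5 110.7 115.3]
mouth in fitting [ 0.3 -1.  39.3]
[494.37443525 110.63632219 164.98228154] [ 0.7  0.6 -2.8]
```

Call:
step_arm(plan="0 0.07 0 0 0; 0 0.07 0 0 0; -0.245 0.07 0.436 0 0; -0.49 0.07 0.87 0 0; -0.735 0.07 1.31 0 0; -0.93 0.07 1.66 0 0; -0.93 0.07 1.66 0 0; -0.93 0.07 1.66 0 0")

```text
time_s: 13.5
eef_pos: [503.6, 111.0, 148.1]
ee_rot: [-0.0, 0.018, 1.0, 0.0]
force: [0.9, 0.9, -1.3]
grip_width: 0.191
```

```bash
python3 rep.py 11 122
```

```text
594 lean 31.8 side 1.9 griph 78.2 off [-2.5 -0.3 -0. ] err 0.73 mouth [542.4 111.9  98.7]
mouth in fitting [ 0.   0.4 20.6]
352 lean 31.9 side 0.9 griph 78.7 off [-2.7  0.4 -0. ] err 0.64 mouth [542.4 111.2  98.4]
mouth in fitting [-0.2 -0.3 20.2]
[503.63030049 111.02324469 148.24995853] [-0.5  0.6 -2.2]
```

Call:
step_arm(plan="0 0 0 0 0; -0.2 0 0.35 0 0; -0.39 0 0.7 0 0; -0.39 0 0.7 0 0; -0.39 0 0.7 0 0", grip_force=120)

```text
time_s: 14.05
eef_pos: [507.3, 110.9, 140.9]
ee_rot: [-0.0, 0.018, 1.0, 0.0]
force: [-1.3, 2.6, -2.2]
grip_width: 0.168
```

```bash
python3 rep.py 12 118
```

```text
551 lean 30.4 side 1.7 griph 78.6 off [-3.2 -0.1 -0. ] err 0.77 mouth [543.9 111.6  90.2]
mouth in fitting [-2.9  0.3 12.4]
325 lean 30.2 side 0.8 griph 78.9 off [-3.2  0.4 -0. ] err 0.71 mouth [543.8 111.   89.9]
mouth in fitting [-3.2 -0.4 12.1]
[507.28004524 110.94497832 141.04503514] [-1.8  2.8 -1.1]
```

Call:
step_arm(plan="-0.15 0 0.17 0 0; -0.31 0 0.34 0 0; -0.31 0 0.34 0 0; -0.31 0 0.34 0 0")

```text
time_s: 14.5
eef_pos: [510.9, 110.7, 137.3]
ee_rot: [0.0, 0.018, 1.0, 0.0]
force: [3.3, 0.7, -8.3]
grip_width: 0.165
```

```bash
python3 rep.py 13 116
```

```text
551 lean 31.8 side 1.0 griph 78.7 off [-2.7 -0.1 -0. ] err 0.81 mouth [549.5 110.4  87.5]
mouth in fitting [ 0.6 -0.7  7.2]
311 lean 31.6 side -0.3 griph 78.9 off [-2.8  0.6 -0. ] err 0.81 mouth [549.4 109.4  87.2]
mouth in fitting [ 0.4 -1.8  7. ]
[510.83163335 110.72120035 137.37489966] [ 4.2  1.7 -9.3]
```

Call:
step_arm(plan="-0.1 0 0.17 0 0; -0.2 0 0.35 0 0; -0.29 0 0.52 0 0; -0.39 0 0.7 0 0; -0.39 0 0.7 0 0; -0.39 0 0.7 0 0")

```text
time_s: 15.15
eef_pos: [514.5, 110.7, 131.5]
ee_rot: [0.0, 0.018, 1.0, 0.0]
force: [-3.6, 1.8, 5.7]
grip_width: 0.166
```

```bash
python3 rep.py 14 112
```

```text
536 lean 31.7 side 1.5 griph 78.7 off [-2.8 -0.2 -0. ] err 0.99 mouth [553.1 111.   81.6]
mouth in fitting [ 0.8 -0.1  0.3]
311 lean 31.4 side -0.2 griph 78.8 off [-2.7  0.7 -0. ] err 1.13 mouth [552.8 109.6  81.2]
mouth in fitting [ 0.5 -1.5  0.1]
[514.46058965 110.70994517 131.45647316] [-3.7  1.6  5.4]
```

Call:
step_arm(plan="-0.07 0 0.13 0 0; -0.15 0 0.26 0 0; -0.15 0 0.26 0 0; -0.15 0 0.26 0 0")

```text
time_s: 15.6
eef_pos: [515.5, 110.9, 131.2]
ee_rot: [0.0, 0.018, 1.0, 0.0]
force: [-16.0, 1.9, 28.4]
grip_width: 0.167
```

The push now meets a hard stop: 34 N along the axis with almost no advance. I back off slightly to hold about 25 N, then check that it stays steady.

Call:
step_arm(plan="0.05 0 -0.08 0 0; 0.05 0 -0.08 0 0; 0.05 0 -0.08 0 0; 0.05 0 -0.08 0 0; 0.05 0 -0.08 0 0")

```text
time_s: 16.1
eef_pos: [515.3, 110.9, 131.3]
ee_rot: [0.0, 0.018, 1.0, 0.0]
force: [-11.2, 1.7, 22.4]
grip_width: 0.169
```

```bash
python3 rep.py 15 112; python3 - <<'E'
from h import *
shot('top','top15')
for t in('plug_center','drift_center'):
    W=cloud('side',np.load('side15.npz')['d'])
    for r in spotter.regions_of('side',t)[:1]: print(t,round(r['conf'],2),np.round(np.nanmedian(W[r['pixels']],0)))
a=cv2.imread('pics/side15.png')[170:310,240:380];b=cv2.imread('pics/top15.png')[130:270,330:470]
cv2.imwrite('pics/i.png',cv2.resize(np.hstack([a,b]),None,fx=2.8,fy=2.8,interpolation=cv2.INTER_CUBIC))
E
```

```text
531 lean 31.5 side 1.3 griph 78.3 off [-2.9 -0.3 -0. ] err 1.02 mouth [553.3 110.8  81.5]
mouth in fitting [ 1.  -0.3  0.1]
297 lean 30.5 side -9.6 griph 77.8 off [-2.9  3.3 -0.1] err 1.24 mouth [550.8  99.7  82.2]
mouth in fitting [ -0.5 -11.5   1.7]
[515.25456279 110.86037775 131.3040766 ] [-11.7   1.9  21.6]
plug_center 0.51 [507. 393.  39.]
drift_center 0.73 [512. 275.  55.]
```

View pics/i.png

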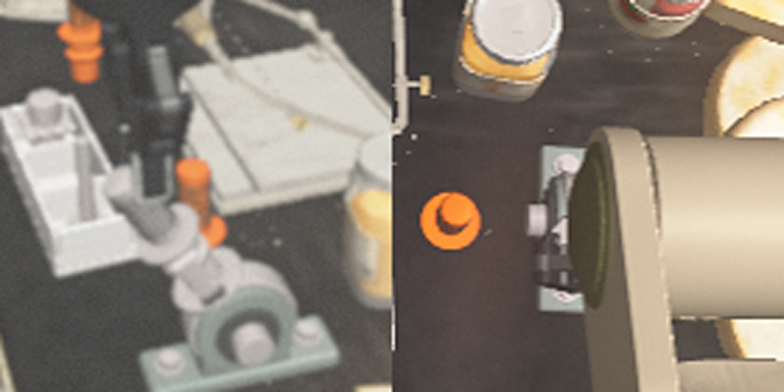

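The coupler sits on the seat with the clip ends at its neck below the flange, side crop (190,260). The plug and rod are in the tray and the jar hasn't moved. The push is steady, so I hand in.

```bash
python3 -c "
from rig import workorder,readout
print(workorder.finish_job()); s=readout.sense(); print(s['time_s'],s['force'],s['eef_pos'],s['grip_width'])"
```

```text
the job is handed in; nothing more can be done
None
the job is handed in; nothing more can be done
```

The grease coupler is on the nipple and pushed against its stop. I handed the job in at about 16 s, still gripping it at 120 N and holding it pressed. `finish_job` gave no verdict, and the state can no longer be read.

**How it went:** The tool can only point down, so I had to tilt the coupler in the gripper. Pushing it against the tray wall slid the stem off-centre in the pads at about 17° lean. I set it back in its compartment leaning on the wall, regripped it centred, and brought it to about 32°. I then fed it along the nipple's axis, past the clips, to a hard stop. The tray's other two pieces stayed where they were.

**Last checks:**
- **Seating:** the mouth measured about 0.1 mm from the seat and about 1 mm off centre, with camera accuracy around 1–2 mm.
- **Squareness:** the lean was 31.5° against about 29.5° for the fitting, well inside the 6.9° allowed.
- **Push:** the force held steady at about 25 N along the axis, above the 10 N the spring needs.
- **Other pieces:** the plug and rod were still in the tray. I saw the honey jar standing where it was. I did not measure the jam jar again, but the arm never went near it.

**One disagreement:** a second fit of the last picture, using only the points below the fingers, gave 11 mm off to the side and about 10° of side tilt. It had fewer points and a larger error than the first fit. The nipple and clips would not allow that much offset, so I judged it an outlier.

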